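Post the large test cassette into the sample case

ROBOT

A 7-joint arm with a two-finger parallel gripper is mounted at the origin on the work surface. World frame = base frame: x ahead of the robot, y to its left, z up, the work surface at z = 0. Lengths are in m, angles in rad, forces in N, time in s.
With the tool pointing down it reaches from about 0.35 to 0.775 m from the base axis. Payload 3.1 kg.
Tool frame: the origin (TCP) lies between the finger pads; the fingertips stand 17 mm ahead of it and the grasp point (between the pads) lies 2 mm behind it (bot.tip_extent is the distance from the TCP to the fingertips, in m); z points along the fingers, x is the direction in which the jaws open and shut, and the axes are right-handed (so a half turn about z gives the same grasp; the last joint's range is limited). The gripper opens to 85 mm and grips with 20 to 120 N. Pads are 22 mm wide; open, the fingers measure 114 mm over their backs; the gripper's body (76 mm by 85 mm) begins 54 mm behind the grasp point. The pads swing forward as they close: fully open they stand 13 mm farther back than shut.
Start: joints at [1.123, 0.311, 0.014, 1.512, -0.004, 1.319, -0.027], TCP at [0.217, -0.505, 0.248] pointing down, gripper open.
Joint ranges: [-2.7, 2.7], [-0.3, 1.91], [-1.27, 1.3], [0.12, 2.57], [-1.44, 4.58], [0.2, 2.03], [-3.05, 3.05]. Speed limits (rad/s): [2.79, 2.79, 3.14, 3.14, 3.14, 3.14, 3.14].

INTERFACE

Orientations are given as a unit quaternion [w, x, y, z].
In Python, from plant import bot gives the robot as it stands.
- The arm moves only by the tool arm_command, never from a script. Its argument "steps" is one flat list of numbers, 7 for each row, row after row: the shift along the tool's x, y, z in cm, then the turn, a rotation vector about the tool's x, y, z in rad, then the closure, from -1 (fully open) to 1 (shut). A call has 1 to 12 rows; each row shifts and turns the commanded pose from where the row before left it, along the tool's axes as they then stand; what a row does not reach is not made up. A row lasts 1/8 s, in which the tool goes at most 62.5 mm and 10.7 degrees, less where a joint would pass 70% of its speed; a pose out of reach is approached as far as the arm can. A call with a gripper value outside its range is refused whole. The fingers move at their own pace and stop on an object; "squeeze" is the grip in N (left out, the last holds). Time passes only in rows, so rows that do not move let the fingers close. It gives the time, the measured TCP pose, the force and the opening at its end, in the units of the state.
- bot.get_obs(): the state, without advancing time (a new reading comes with each control period).
- bot.get_image(name): name is "scene" or "top" or "wrist"; returns the picture (420x560x3 uint8, red, green, blue); there is no depth.
- bot.camera_params(name): a dict with "intrinsics" (3x3 intrinsics, pixels), "R" (3x3) and "t" (3): a world point X has camera coordinates R X + t. Camera axes: x right, y down, z forward; pixel columns grow to the right and rows downward; lengths in m; the calibration is good to about 2 mm. The wrist camera is an equidistant fisheye: a pixel r from the principal point sees the ray r / f radians off the axis. A picture is of the moment at which its call begins: read the wrist's pose just before it. camera_params takes no time and is no camera call; for the wrist camera it gives the pose at the moment of the call.
- bot.close_job(): hands the job in, once; it reports no verdict.
The state is a dict: "t": time; "joint_positions": joint angles; "qd": joint speeds; "joint_torque": joint torques, N m; "position": TCP position; "eef_rot": TCP orientation; "wrist_force": force on the tool from outside, world axes, zero at the start; "wrist_torque": the same for the moment, N m; "grip_width": finger opening in m.
Only numpy, scipy, OpenCV 4.12 (cv2) and the standard library are available. Lean on these libraries where they do the work, as an engineer would, in place of code of your own. Each camera call takes 0.05 s, during which the arm holds its last target.

TASK

Take the larger of the two white test cassettes out of the wooden rack and push it down through the narrow chute in the lid of the aluminium sample case, past the stiff flap, so that it drops right inside. Leave the small cassette standing in the rack.

Things in the scene. Friction and masses are not known exactly. Their poses are not given: they have to be found in the camera images.
- cassette_center (a point): Centre (half-way up) of the larger cassette: flat rigid white plastic plate, 10 mm thick (own x), 60 wide (own y), 110 tall (own z, up), about 60 g, grey window and round grey well on each face. Stands on its narrow edge in either groove of a pale wooden rack; groove floor 8 mm and rack top 30 mm above the table, so its upper 88 mm is free. Lift it straight up.
- small_cassette_center (a point): Centre (half-way up) of the small cassette, to be left: same white plastic, 10 mm thick (own x), 40 wide (own y), 65 tall. Stands in the other groove of the rack (60 x 220 x 30 mm, fixed). The two grooves (12 x 64 mm, 22 deep) lie in one line along the rack's length, centres 110 mm apart.
- chute (a point): Centre of the chute's slot at the lid's top face, 150 mm above the table, mid-lid of a fixed aluminium case 170 x 240 x 150 mm (chute's x, y, z). Slot 18 mm (x) by 74 (y), lid 6 mm thick. A black funnel rises 12 mm above the lid, opening to a 42 x 98 mm mouth. The cassette goes in upright, thickness along chute x, either way round. Inside is empty, floor 6 mm above the table.
- flap (a joint): Stiff rubber flap right under the lid, 21 mm long, hinged on the slot's -x long side. 0 rad shut (as at the start), about 1.4 pushed open downwards. The cassette's weight does not open it; a push of 2 to 6 N does. It stays open and does not grip: a cassette whose foot is 35 mm or more below the lid's top face falls in when let go.
Not all that is in view belongs to the job. What is shaped like the part that bears cassette_center but green or red is not meant.

How it is judged:
By the outcome, as a careful person would: the job done as asked, in the order asked, and still so for the second after the job is handed in, with the robot touching nothing.
It also fails if it takes over 37 s, if anything falls off the work surface, if the arm or the gripper's body presses on something with over 40 N, if the wrist force passes 120 N, or if a joint passes its speed limit or range.

## Working session

There is one attempt and no reset: what is moved stays moved. The work goes in short steps, Python scripts to look and compute and a tool call to move; the robot and the scene stay as the last step left them, time stands still between calls to the robot, and variables do not carry over. Pictures are saved under pics/ and viewed, and the job is handed in when it is done.

Besides the shell and the picture viewer there is one more tool, called by a JSON object that holds its "fn" and its "kwargs". arm_command: Moves the arm, as the interface text tells. Its arguments: {"type":"object","properties":{"steps":{"type":"array"},"squeeze":{"type":"number"}},"required":["steps"]}

```bash
mkdir -p pics; ls; cat > h.py <<'E'
import numpy as np,cv2
from plant import bot
def snap(n,f):
    P=bot.camera_params(n); im=bot.get_image(n); cv2.imwrite('pics/'+f,cv2.cvtColor(im,cv2.COLOR_RGB2BGR)); 
    np.savez('pics/'+f[:-4]+'.npz',im=im,K=P["intrinsics"],R=P["R"],t=P["t"]); return im,P
def ray(P,u,v,fish=False):
    K=np.array(P["intrinsics"]);R=np.array(P["R"]);t=np.array(P["t"])
    x=(u-K[0,2])/K[0,0];y=(v-K[1,2])/K[1,1]
    if fish:
        r=np.hypot(x,y);d=np.array([x/r*np.sin(r),y/r*np.sin(r),np.cos(r)]) if r>0 else np.array([0,0,1.])
    else: d=np.array([x,y,1.])
    return -R.T@t,R.T@d
def onz(P,u,v,z,fish=False):
    c,d=ray(P,u,v,fish);return c+d*(z-c[2])/d[2]
def proj(P,X,fish=False):
    K=np.array(P["intrinsics"]);p=np.array(P["R"])@np.array(X)+np.array(P["t"])
    if fish:
        r=np.hypot(p[0],p[1]);th=np.arctan2(r,p[2]);q=p[:2]/max(r,1e-9)*th
    else:q=p[:2]/p[2]
    return np.array([K[0,0]*q[0]+K[0,2],K[1,1]*q[1]+K[1,2]])
E
python3 - <<'E'
from h import *
for n in ["scene","top"]:
    im,P=snap(n,n+'0.png'); print(n,np.round(P["intrinsics"],1).tolist(),np.round(P["R"],3).tolist(),np.round(P["t"],3).tolist())
print(bot.get_obs())
E
```

```text
pics
scene [[423.1, 0.0, 280.2], [0.0, 423.1, 208.5], [0.0, 0.0, 1.0]] [[0.251, 0.968, 0.009], [0.741, -0.186, -0.645], [-0.623, 0.169, -0.764]] [-0.189, -0.345, 1.409]
top [[407.0, 0.0, 283.3], [0.0, 407.0, 207.0], [0.0, 0.0, 1.0]] [[0.11, -0.994, 0.005], [-0.972, -0.108, -0.209], [0.209, 0.019, -0.978]] [0.002, 0.601, 0.866]
{'t': 0.1, 'joint_positions': array([ 1.12328792,  0.31168344,  0.01401001,  1.51290583, -0.00439529,
        1.31921085, -0.02719835]), 'qd': array([ 0.00033007, -0.00182631, -0.00061234, -0.00465131, -0.0006072 ,
        0.00110318,  0.00113769]), 'joint_torque': array([ 1.46661903e-03, -3.80850148e+01,  1.46887698e-01, -2.31238657e+01,
        1.23059828e-02,  8.07598466e-03, -5.77031670e-06]), 'position': array([ 0.21687631, -0.50475496,  0.24730531]), 'eef_rot': array([-5.55966444e-04,  8.35110160e-01, -5.50081662e-01, -9.35705625e-04]), 'wrist_force': array([ 0.06139949, -0.7576783 ,  0.05092808]), 'wrist_torque': array([ 0.04317995, -0.00316368, -0.00189422]), 'grip_width': 0.08553896504134353}
```

View pics/scene0.png

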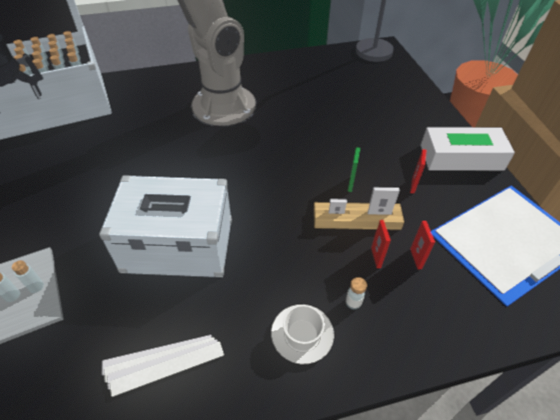

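View pics/top0.png

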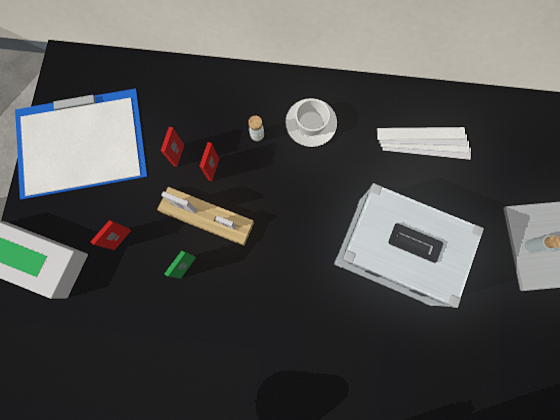

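The rack is at about (358,215) in scene and (205,215) in top. The large cassette is at its right end in scene (383,201) and left end in top (178,200). The case funnel is at (165,204) in scene and (415,242) in top. I'll enlarge these.

```bash
python3 - <<'E'
import cv2,numpy as np
t=cv2.imread('pics/top0.png');s=cv2.imread('pics/scene0.png')
a=cv2.resize(t[170:260,140:270],None,fx=6,fy=6,interpolation=cv2.INTER_CUBIC);cv2.imwrite('pics/tr.png',a)
b=cv2.resize(t[175:315,325:490],None,fx=4,fy=4,interpolation=cv2.INTER_CUBIC);cv2.imwrite('pics/tc.png',b)
c=cv2.resize(s[175:240,300:420],None,fx=6,fy=6,interpolation=cv2.INTER_CUBIC);cv2.imwrite('pics/sr.png',c)
d=cv2.resize(s[165:285,95:240],None,fx=5,fy=5,interpolation=cv2.INTER_CUBIC);cv2.imwrite('pics/sc.png',d)
E
```

```text
(no output)
```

View pics/tr.png

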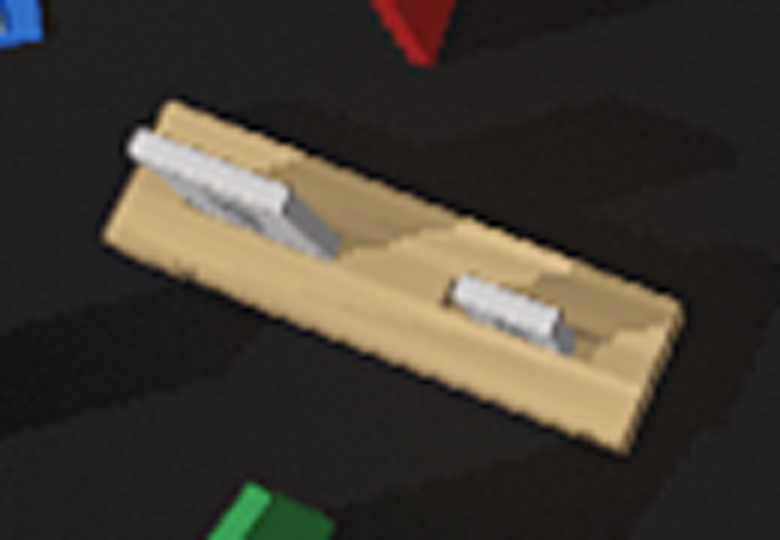

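View pics/tc.png

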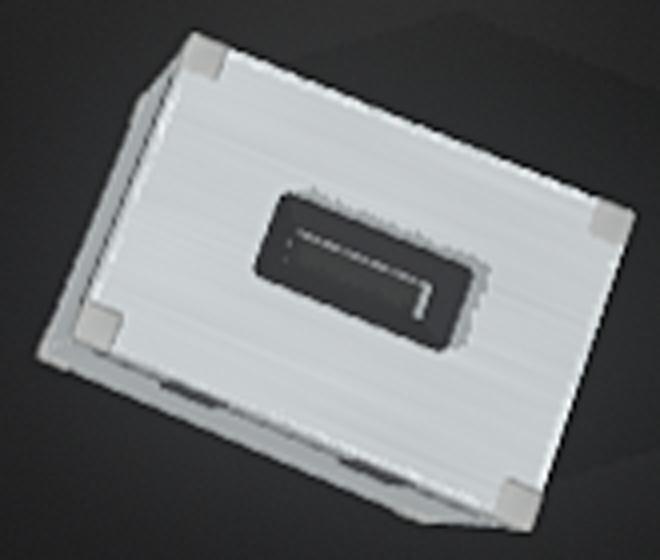

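View pics/sr.png

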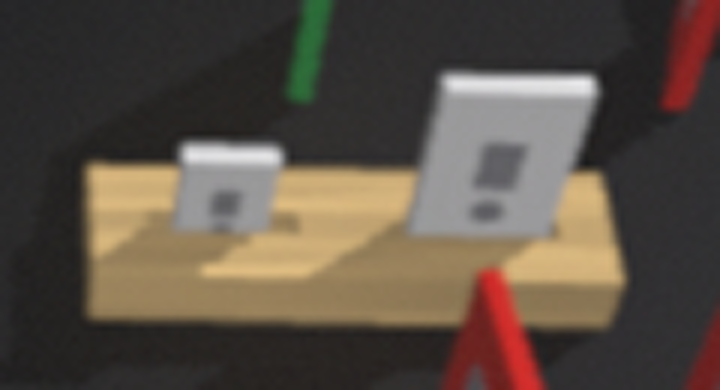

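View pics/sc.png

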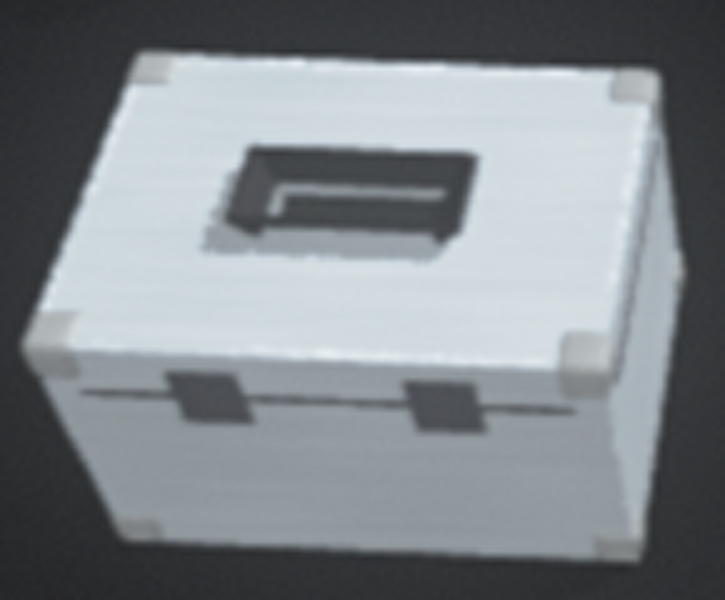

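```bash
python3 - <<'E'
from h import *
L=lambda f:(lambda d:dict(intrinsics=d['K'],R=d['R'],t=d['t']))(np.load('pics/'+f+'.npz'))
T=L('top0');S=L('scene0')
print('camT',ray(T,0,0)[0],'camS',ray(S,0,0)[0])
def c(P,pts,s,ox,oy,z): return np.array([onz(P,(u+.5)/s-.5+ox,(v+.5)/s-.5+oy,z)[:2] for u,v in pts])
def rep(n,Q):
    e=Q[1]-Q[0]; print(n,Q.round(4).tolist(),'c',Q.mean(0).round(4),'len',np.linalg.norm(e).round(4),'ang',np.degrees(np.arctan2(e[1],e[0])).round(1))
rep('big T',c(T,[(139,142),(281,196)],6,140,170,.118))
rep('big S',c(S,[(440,84),(597,88)],6,300,175,.118))
rep('sm T',c(T,[(459,288),(557,324)],6,140,170,.073))
rep('sm S',c(S,[(181,155),(282,158)],6,300,175,.073))
rep('rack T far',c(T,[(168,100),(683,303)],6,140,170,.03))
rep('lid T',c(T,[(195,32),(635,213),(532,530),(78,345)],4,325,175,.15))
rep('lid S',c(S,[(137,52),(660,70),(610,392),(25,345)],5,95,165,.15))
rep('rimT',c(T,[(283,190),(477,266),(440,353),(253,275)],4,325,175,.162))
rep('rimS',c(S,[(247,147),(478,153),(440,235),(228,222)],5,95,165,.162))
E
```

```text
camT [0.4036141  0.05116426 0.97248447] camS [ 1.18101439 -0.11857159  0.85515515]
big T [[0.5872, 0.3294], [0.5732, 0.2755]] c [0.5802 0.3025] len 0.0557 ang -104.6
big S [[0.5734, 0.2741], [0.5906, 0.3338]] c [0.582 0.304] len 0.0622 ang 74.0
sm T [[0.5546, 0.2156], [0.5451, 0.1773]] c [0.5498 0.1964] len 0.0394 ang -103.9
sm S [[0.5476, 0.1791], [0.5592, 0.2189]] c [0.5534 0.199 ] len 0.0414 ang 73.7
rack T far [[0.6244, 0.3496], [0.5656, 0.1354]] c [0.595  0.2425] len 0.2221 ang -105.4
lid T [[0.6519, -0.1151], [0.581, -0.3454], [0.4168, -0.2961], [0.4825, -0.067]] c [ 0.533  -0.2059] len 0.241 ang -107.1
lid S [[0.4177, -0.2943], [0.488, -0.0605], [0.6635, -0.1116], [0.5809, -0.3421]] c [ 0.5375 -0.2021] len 0.2441 ang 73.3
rimT [[0.5705, -0.1622], [0.5426, -0.261], [0.4971, -0.2439], [0.5257, -0.1495]] c [ 0.534  -0.2041] len 0.1026 ang -105.8
rimS [[0.5025, -0.2456], [0.5306, -0.1477], [0.5736, -0.1689], [0.5444, -0.2556]] c [ 0.5378 -0.2045] len 0.1019 ang 74.0
```

The large cassette is at about (0.581, 0.303) with its top edge at 74.5°. The chute is at about (0.536, -0.204) with its y axis at about 73.5°. I'll move toward the cassette at a safe height, then refine with the wrist camera.

{"fn": "arm_command", "kwargs": {"steps": [-2,-2.2,0,0,0,0,-1,-4,-4.4,0,0,0,0,-1,-4,-4.4,0,0,0,0,-1,-4,-4.4,0,0,0,0,-1,-4,-4.4,0,0,0,0,-1,-4,-4.4,0,0,0,0,-1,-4,-4.4,0,0,0,0,-1,-4,-4.4,0,0,0,0,-1,-4,-4.4,0,0,0,0,-1,-4,-4.4,0,0,0,0,-1,-4,-4.4,0,0,0,0,-1,-4,-4.4,0,0,0,0,-1], "squeeze": 60}}

```text
t: 1.6
position: [0.5009, 0.1184, 0.248]
eef_rot: [0.0, 0.835, -0.55, 0.0]
wrist_force: [0.2, -0.9, -0.1]
grip_width: 0.0856
```

{"fn": "arm_command", "kwargs": {"steps": [-3.5,-3.7,0,0,0,0,-1,-3.5,-3.7,0,0,0,0,-1,-3.5,-3.7,0,0,0,0,-1,-3.3,-3.6,0,0,0,0,-1,0,0,0,0,0,-0.179,-1,0,0,0,0,0,-0.179,-1,0,0,0,0,0,-0.179,-1,0,0,0,0,0,-0.179,-1,0,0,0,0,0,-0.178,-1,0,0,0,0,0,0,-1]}}

```text
t: 2.85
position: [0.5809, 0.3016, 0.2474]
eef_rot: [0.0, 0.991, -0.136, -0.001]
wrist_force: [0.6, -0.0, -0.5]
grip_width: 0.0855
```

```bash
python3 - <<'E'
from h import *
o=bot.get_obs();print(o['t'],o['position'],o['eef_rot'],o['joint_positions'].round(2))
im,P=snap("wrist","w1.png");print(np.array(P["intrinsics"]).round(1).tolist(), ray(P,280,210)[0])
for X in [(.581,.303,.118),(.581+.03*np.cos(1.3),.303+.03*np.sin(1.3),.118)]: print(proj(P,X,True))
E
```

```text
2.85 [0.58086208 0.30158025 0.24742566] [ 3.10501990e-04  9.90693118e-01 -1.36112233e-01 -7.14281463e-04] [-0.09  0.64 -0.77  1.16  0.43  1.49 -1.05]
[[325.2, 0.0, 279.7], [0.0, 325.2, 212.0], [0.0, 0.0, 1.0]] [0.60122208 0.37458327 0.37359608]
[279.96250579 207.38410989]
[279.86682339 171.20171569]
```

View pics/w1.png

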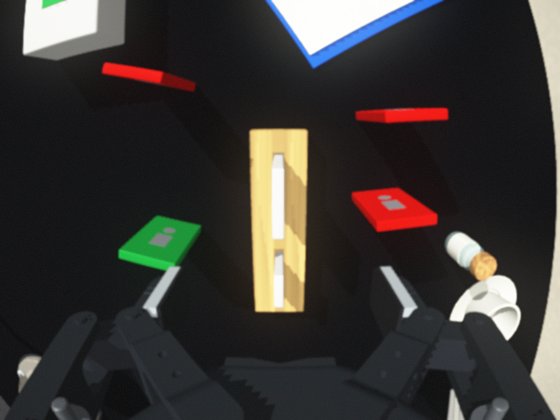

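The wrist view shows the rack upright in the middle of the frame. The large cassette's top edge runs from about (278,165) to (278,238), and the small cassette is below it at (279,280). I'll measure both precisely.

```bash
python3 - <<'E'
from h import *
d=np.load('pics/w1.npz');P=dict(intrinsics=d['K'],R=d['R'],t=d['t']);im=d['im']
g=im.min(2)
cv2.imwrite('pics/w1z.png',cv2.cvtColor(cv2.resize(im[120:320,230:330],None,fx=3,fy=3,interpolation=cv2.INTER_CUBIC),cv2.COLOR_RGB2BGR))
m=((g>190)).astype(np.uint8)
n,l,s,c=cv2.connectedComponentsWithStats(m[120:320,245:312])
for i in range(1,n):
    if s[i,4]>40:
        ys,xs=np.where(l==i);pts=np.stack([xs+245,ys+120],1).astype(np.float32)
        r=cv2.minAreaRect(pts);print(s[i],r)
for v in range(150,245,8): print(v,g[v,268:290])
E
```

```text
[  26   35   13   84 1030] ((277.0, 196.5), (83.0, 12.0), 90.0)
[ 28 135  11  53 477] ((277.6014404296875, 281.0644226074219), (52.00938034057617, 9.90866470336914), 88.72696685791016)
150 [142 142 142 141 131 134 131 130 132 130 130 130 130 130 131 132 127 126
 127 134 138 140]
158 [143 144 142 136 138 172 217 232 233 232 231 231 230 227 198 149 115 117
 128 132 137 143]
166 [145 145 146 168 208 231 233 234 234 233 232 232 231 230 216 177 122  91
  90  94 100 108]
174 [145 145 153 196 241 249 250 250 250 250 249 249 249 249 246 222 155 103
  92  94  97 101]
182 [145 146 152 197 243 250 251 250 250 250 249 249 249 249 245 221 152 103
  93  95  98 100]
190 [146 148 151 198 243 250 250 250 250 249 250 249 249 249 245 221 155 101
  94  96 100 104]
198 [147 148 153 194 242 249 250 249 250 249 249 249 249 248 244 220 155 102
  92  97 101 102]
206 [147 151 154 197 242 250 250 249 249 249 249 249 249 248 244 222 154 103
  95  98 102 103]
214 [150 150 156 197 241 249 250 249 249 249 249 249 249 248 244 220 157 106
  95  95 104 103]
222 [150 151 155 194 238 248 250 250 249 249 249 249 249 248 243 223 161 109
  98  98 103 104]
230 [150 152 157 181 228 245 249 249 249 249 248 248 248 247 243 221 170 139
 138 143 143 143]
238 [151 153 156 163 190 221 231 233 232 231 231 231 231 229 216 183 150 134
 138 142 147 148]
```

View pics/w1z.png

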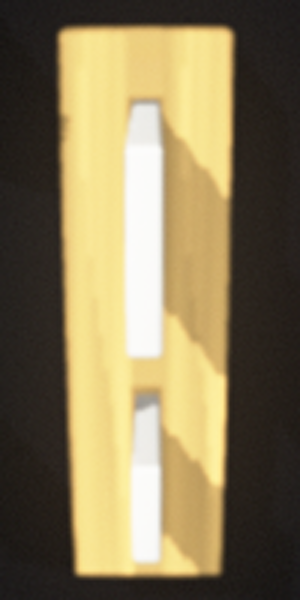

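```bash
python3 - <<'E'
from h import *
d=np.load('pics/w1.npz');P=dict(intrinsics=d['K'],R=d['R'],t=d['t'])
a=onz(P,277.2,167.9,.118,True);b=onz(P,277.2,238.8,.118,True)
print(a,b,(a+b)/2,np.linalg.norm(a-b),np.degrees(np.arctan2(*(a-b)[1::-1])))
o=bot.get_obs();p=o['position']
from scipy.spatial.transform import Rotation as Ro
q=o['eef_rot'];R=Ro.from_quat(q[[1,2,3,0]]).as_matrix();print(np.degrees(np.arctan2(R[1,0],R[0,0])),R.T@(((a+b)/2)-p)*100)
E
```

```text
[0.58770702 0.33504854 0.118     ] [0.57128938 0.27700803 0.118     ] [0.5794982  0.30602828 0.118     ] 0.06031782722175671 74.20563815097655
-15.697782282143761 [-0.23802769 -0.39367934 12.95826747]
```

{"fn": "arm_command", "kwargs": {"steps": [-0.2,-0.35,1,0,0,0,-1,0,0,3,0,0,0,-1,0,0,4,0,0,0,-1,0,0,4,0,0,0,-1,0,0,2,0,0,0,-1,0,0,1.1,0,0,0,-1,0,0,0,0,0,0,0.5]}}

```text
t: 3.78
position: [0.5801, 0.3061, 0.0974]
eef_rot: [-0.0, 0.991, -0.135, -0.0]
wrist_force: [0.1, -0.1, -0.3]
grip_width: 0.0697
```

```bash
python3 - <<'E'
from h import *
im,P=snap("wrist","w2.png");print(bot.get_obs()['grip_width'])
E
```

```text
0.06310330791134482
```

View pics/w2.png

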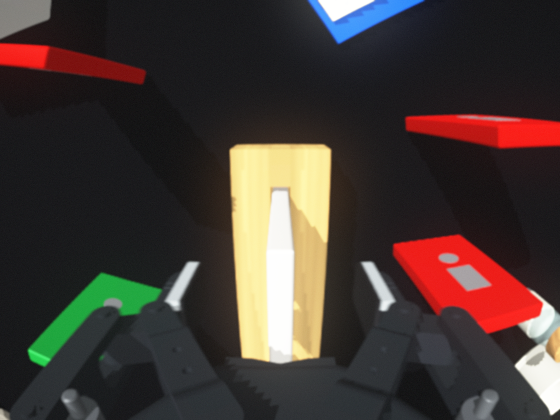

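The cassette's top (about 280,250 to 280,360) lies midway between the pads, at about 182 and 375. I'll close now.

{"fn": "arm_command", "kwargs": {"steps": [0,0,0,0,0,0,1,0,0,0,0,0,0,1,0,0,0,0,0,0,1,0,0,0,0,0,0,1,0,0,0,0,0,0,1,0,0,0,0,0,0,1,0,0,0,0,0,0,1], "squeeze": 60}}

```text
t: 4.7
position: [0.5805, 0.3062, 0.0982]
eef_rot: [-0.0, 0.991, -0.135, 0.001]
wrist_force: [0.5, -1.3, 4.5]
grip_width: 0.0093
```

{"fn": "arm_command", "kwargs": {"steps": [0,0,-0.5,0,0,0,1,0,0,-1,0,0,0,1,0,0,-1.5,0,0,0,1,0,0,-2,0,0,0,1,0,0,-3,0,0,0,1,0,0,-3,0,0,0,1,0,0,-3,0,0,0,1,0,0,-3,0,0,0,1,0,0,-3,0,0,0,1,0,0,-1,0,0,0,1,0,0,0,0,0,0,1]}}

```text
t: 6.08
position: [0.58, 0.306, 0.3082]
eef_rot: [-0.0, 0.991, -0.135, 0.001]
wrist_force: [-0.7, -0.1, -0.4]
grip_width: 0.0095
```

```bash
python3 - <<'E'
from h import *
im,P=snap("wrist","w3.png");im,P=snap("scene","s3.png");im,P=snap("top","t3.png")
o=bot.get_obs();print(o['grip_width'],o['position'],o['eef_rot'],o['joint_positions'].round(2))
E
```

```text
0.009169027882416633 [0.57959254 0.30518393 0.30567747] [ 0.00116032  0.99084503 -0.13499543 -0.00100321] [-0.12  0.63 -0.77  1.04  0.42  1.63 -1.03]
```

View pics/w3.png

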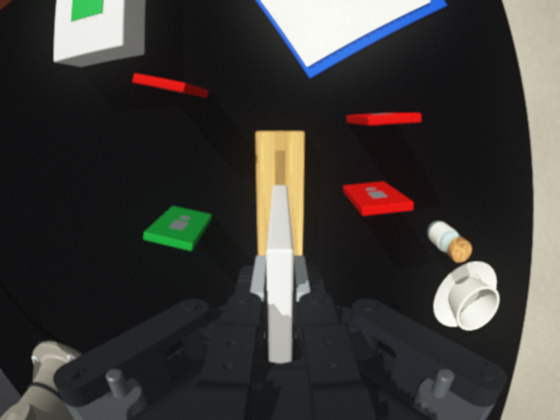

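View pics/s3.png

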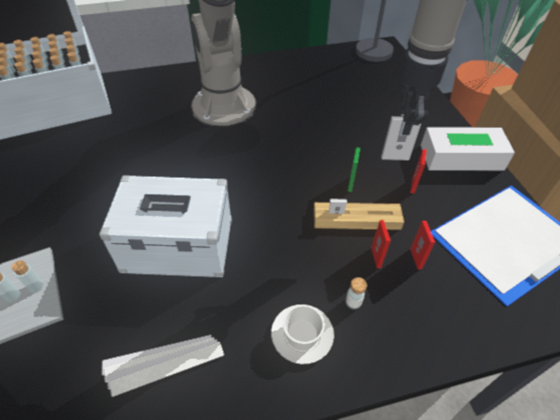

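The cassette is held upright and square between the pads; in scene its foot is at about (397,160). The small cassette is still standing in the rack at (338,207). I'll carry it past the chute so the wrist camera can see the chute.

{"fn": "arm_command", "kwargs": {"steps": [0.3,2,0,0,0,0,1,0.6,4,0,0,0,0,1,0.8,5,0,0,0,0,1,0.8,5,0,0,0,0,1,0.8,5,0,0,0,0,1,0.8,5,0,0,0,0,1,0.8,5,0,0,0,0,1,0.8,5,0,0,0,0,1,0.8,5,0,0,0,0,1,0.8,5,0,0,0,0,1,0.8,5,0,0,0,0,1,0.8,5,0,0,0,0,1]}}

```text
t: 7.72
position: [0.5148, -0.2592, 0.306]
eef_rot: [-0.0, 0.991, -0.135, -0.001]
wrist_force: [0.7, -0.5, -0.2]
grip_width: 0.0092
```

{"fn": "arm_command", "kwargs": {"steps": [0.3,4,0,0,0,0,1,0.1,2,0,0,0,0,1,0,0,0,0,0,0,1,0,0,0,0,0,0,1]}}

```text
t: 8.22
position: [0.5046, -0.3135, 0.3073]
eef_rot: [-0.001, 0.991, -0.133, 0.0]
wrist_force: [0.3, -0.0, -0.6]
grip_width: 0.0092
```

```bash
python3 - <<'E'
from h import *
o=bot.get_obs();print(o['grip_width'],o['position'],o['eef_rot'],o['joint_positions'].round(2))
im,P=snap("wrist","w4.png")
cv2.imwrite('pics/w4z.png',cv2.cvtColor(cv2.resize(im[60:260,180:380],None,fx=3,fy=3,interpolation=cv2.INTER_CUBIC),cv2.COLOR_RGB2BGR))
E
```

```text
0.009155665519515497 [ 0.50461347 -0.31349043  0.3073368 ] [-1.04772844e-03  9.91107284e-01 -1.33061046e-01  1.08405253e-04] [ 0.97  0.46 -0.69  1.25  0.29  1.53  0.05]
```

View pics/w4.png

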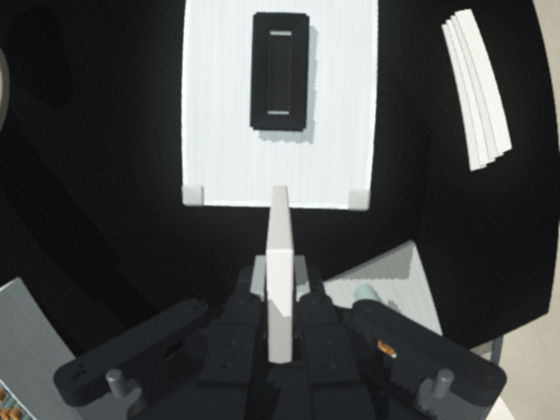

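View pics/w4z.png

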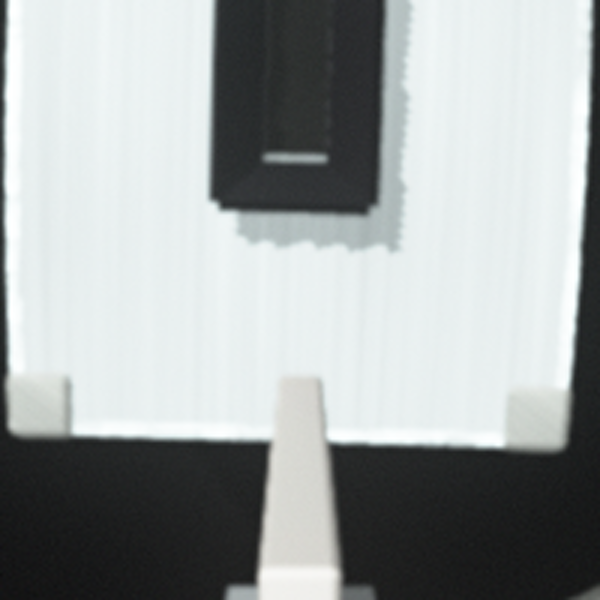

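The chute is at the top of the wrist view, with the rim spanning about (250..309, 12..130) and bright slot ends at rows 33 and 112. The held cassette is at (280,190..360). I'll measure the rim corners.

```bash
python3 - <<'E'
import cv2,numpy as np
im=cv2.imread('pics/w4.png')
cv2.imwrite('pics/w4y.png',cv2.resize(im[0:145,235:325],None,fx=4,fy=4,interpolation=cv2.INTER_CUBIC))
g=cv2.cvtColor(im,cv2.COLOR_BGR2GRAY).astype(int)
for v in (30,50,70,90,110): print(v,'L',g[v,246:258],'R',g[v,302:314])
for u in (265,280,295): print(u,g[8:18,u],g[122:136,u])
E
```

```text
30 L [240 240 239 239 238 224 158  83  54  50  50  47] R [ 50  49  52  50  47  48  77 136 178 191 192 191]
50 L [241 239 239 240 234 178  95  55  49  46  47  45] R [ 47  47  45  46  42  55 101 155 186 193 191 191]
70 L [240 239 239 236 200 124  67  47  46  44  45  44] R [ 46  45  43  41  44  79 138 178 192 193 191 190]
90 L [240 239 238 225 164  89  53  46  44  44  46  44] R [ 45  44  42  41  62 116 166 189 191 188 188 187]
110 L [238 238 233 199 128  72  47  48  47  45  48  49] R [ 47  47  44  50  97 157 183 188 185 184 186 201]
265 [242 242 239 207 127  64  49  51  48  47] [ 52  53  53  53  51  49  49  60 111 160 184 188 189 189]
280 [239 239 238 215 143  67  48  46  47  46] [ 51  53  53  53  51  50  46  50  95 156 182 189 185 188]
295 [239 239 239 234 189 110  54  48  44  46] [ 53  51  51  53  52  50  48  46  64 115 161 182 184 186]
```

View pics/w4y.png

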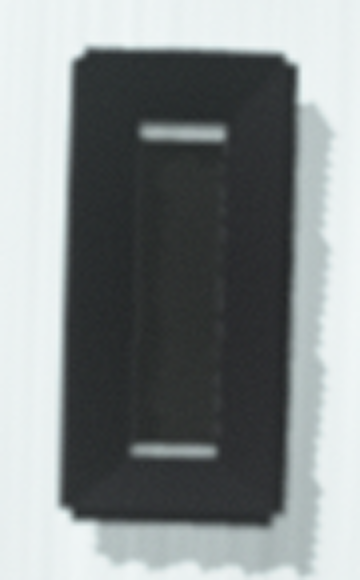

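```bash
python3 - <<'E'
from h import *
from scipy.spatial.transform import Rotation as Ro
d=np.load('pics/w4.npz');P=dict(intrinsics=d['K'],R=d['R'],t=d['t'])
f=lambda u,v,z=.162:onz(P,u,v,z,True)[:2]
L=np.array([f(*p) for p in [(252.2,30),(251.5,50),(250.8,70),(250.3,90),(249.8,110)]])
Rr=np.array([f(*p) for p in [(308.8,30),(308.4,50),(307.7,70),(307.1,90),(306.4,110)]])
Tp=np.array([f(*p) for p in [(265,11.8),(280,12),(295,12.6)]]);B=np.array([f(*p) for p in [(265,130.1),(280,130.4),(295,131.1)]])
def dirn(A): e=A[0]-A[-1]; return np.degrees(np.arctan2(e[1],e[0]))
print(dirn(L),dirn(Rr),dirn(Tp)+90,dirn(B)+90)
for a in (73.4,74.2):
    yv=np.array([np.cos(np.radians(a)),np.sin(np.radians(a))]);xv=np.array([yv[1],-yv[0]])
    l,r=(L@xv).mean(),(Rr@xv).mean();t,b=(Tp@yv).mean(),(B@yv).mean()
    print(a,'w',r-l,'h',t-b,'c',xv*(l+r)/2+yv*(t+b)/2)
# slot ends at z .15 : strips in crop (140..226,132)/(131..217,451)
for z in (.144,.15):
    s=[f(235+(u+.5)/4-.5,(v+.5)/4-.5,z) for u,v in [(140,132),(226,134),(131,450),(217,452)]]
    s=np.array(s);print(z,s.mean(0),np.linalg.norm(s[0]-s[1]),np.linalg.norm(s[0]-s[2]),dirn(s[[0,2]]))
# lid near corners
print('lid near corners',f(182,206,.15),f(369,209.5,.15))
# held cassette in tool frame: top face ends at TCP z+.02
o=bot.get_obs();q=o['eef_rot'];R=Ro.from_quat(q[[1,2,3,0]]).as_matrix();p=o['position']
print('tool x ang',np.degrees(np.arctan2(R[1,0],R[0,0])),'tool z',R[:,2], p)
E
```

```text
73.0050356427745 73.04007393619317 252.98322107092312 252.75615138874025
73.4 w 0.046628371079244 h 0.10207118776951514 c [ 0.53428302 -0.20282071]
74.2 w 0.046638209386369756 h 0.10209307211441859 c [ 0.53428567 -0.20282999]
0.144 [ 0.53438502 -0.20222548] 0.018829698176654773 0.07255769548708176 73.10273493022514
0.15 [ 0.53417603 -0.20302175] 0.018439771326928662 0.07105516510347028 73.10273493022505
lid near corners [ 0.41497323 -0.29386778] [ 0.5825407  -0.34332184]
tool x ang -15.260533580379967 tool z [ 7.24411708e-04  1.46279664e-03 -9.99998668e-01] [ 0.5047492  -0.31337132  0.30758897]
```

```bash
python3 - <<'E'
import cv2
im=cv2.imread('pics/w4.png')
cv2.imwrite('pics/w4x.png',cv2.resize(im[175:370,240:320],None,fx=3,fy=3,interpolation=cv2.INTER_CUBIC))
E
```

```text
(no output)
```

View pics/w4x.png

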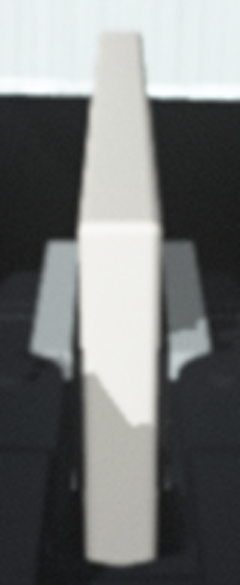

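```bash
python3 - <<'E'
from h import *
from scipy.spatial.transform import Rotation as Ro
d=np.load('pics/w4.npz');P=dict(intrinsics=d['K'],R=d['R'],t=d['t'])
o=bot.get_obs();q=o['eef_rot'];R=Ro.from_quat(q[[1,2,3,0]]).as_matrix();p=o['position']
for dz in (.018,.020,.022):
  zt=p[2]+dz;zf=zt-.11
  fo=onz(P,279.0,185.3,zf,True);t1=onz(P,280,248.7,zt,True);t2=onz(P,280,361.7,zt,True)
  for n,X in zip(('foot+y','top+y','top-y'),(fo,t1,t2)): print(dz,n,X.round(4),'tool mm',(R.T@(X-p)*1000).round(1))
  print('len',np.linalg.norm(t1-t2))
a=-np.radians(16.95-15.26)
print('turn about tool z (rad)',-a, 'shift tool cm TCP->chute',R.T@(np.array([.5343,-.2029,p[2]])-p)*100)
E
```

```text
0.018 foot+y [ 0.5114 -0.2859  0.2156] tool mm [ -0.9 -28.1  92. ]
0.018 top+y [ 0.5121 -0.2857  0.3256] tool mm [ -0.2 -28.6 -18. ]
0.018 top-y [ 0.4975 -0.3388  0.3256] tool mm [ -0.3  26.4 -18. ]
len 0.05506584117935108
0.02 foot+y [ 0.5115 -0.2855  0.2176] tool mm [ -0.9 -28.5  90. ]
0.02 top+y [ 0.5123 -0.2849  0.3276] tool mm [ -0.2 -29.5 -20. ]
0.02 top-y [ 0.498  -0.337   0.3276] tool mm [ -0.3  24.5 -20. ]
len 0.054047546303134485
0.022 foot+y [ 0.5116 -0.2851  0.2196] tool mm [ -0.9 -29.   88. ]
0.022 top+y [ 0.5125 -0.284   0.3296] tool mm [ -0.2 -30.4 -22. ]
0.022 top-y [ 0.4985 -0.3352  0.3296] tool mm [ -0.3  22.7 -22. ]
len 0.05302925142691788
turn about tool z (rad) 0.02949606435870416 shift tool cm TCP->chute [ -0.0568191  -11.43538645   0.0183004 ]
```

{"fn": "arm_command", "kwargs": {"steps": [0,-1.5,0,0,0,0,1,0,-3,0,0,0,0,1,0,-3,0,0,0,0,1,0,-2.5,0,0,0,0,1,0,-1.5,0,0,0,0.03,1,0,0,0,0,0,0,1,0,0,0,0,0,0,1]}}

```text
t: 9.15
position: [0.5344, -0.2056, 0.3074]
eef_rot: [0.0, 0.989, -0.149, 0.0]
wrist_force: [-0.1, -0.8, 0.1]
grip_width: 0.0093
```

```bash
cat >> h.py <<'E'
from scipy.spatial.transform import Rotation as Ro
def st(tx=.5343,ty=-.2029):
    o=bot.get_obs();q=o['eef_rot'];R=Ro.from_quat(q[[1,2,3,0]]).as_matrix();p=o['position']
    print('t',o['t'],'p',p.round(4),'xang',np.degrees(np.arctan2(R[1,0],R[0,0])).round(2),'z',R[:2,2].round(4),'to chute (tool mm)',(R.T@(np.array([tx,ty,p[2]])-p)*1000).round(1),'F',o['wrist_force'].round(1),'w',o['grip_width'])
E
python3 - <<'E'
from h import *
st();im,P=snap("wrist","w5.png");im2,P=snap("scene","s5.png")
st()
a=cv2.resize(im[170:380,190:370],None,fx=2.5,fy=2.5,interpolation=cv2.INTER_CUBIC)
b=cv2.resize(im2[60:260,95:240],(380,525),interpolation=cv2.INTER_CUBIC)[:525]
cv2.imwrite('pics/c5.png',cv2.cvtColor(np.hstack([a,b]),cv2.COLOR_RGB2BGR)) 
E
```

```text
t 9.15 p [ 0.5344 -0.2056  0.3074] xang -17.19 z [-0.0001 -0.0009] to chute (tool mm) [-0.9 -2.5 -0. ] F [-0.1 -0.8  0.1] w 0.00929623180658834
t 9.25 p [ 0.5342 -0.2065  0.3072] xang -17.31 z [-0.0003 -0.0006] to chute (tool mm) [-1.  -3.5 -0. ] F [-0.6 -0.4 -1. ] w 0.009046935703775797
```

View pics/c5.png

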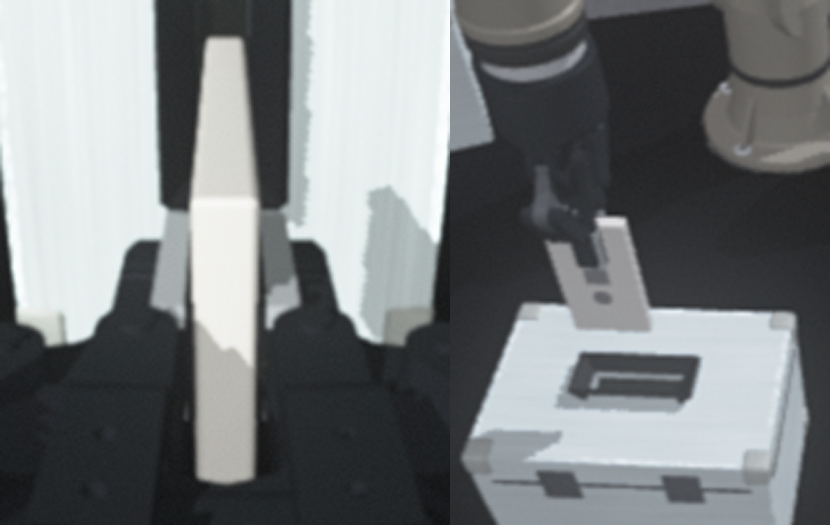

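```bash
python3 - <<'E'
from h import *
im=np.load('pics/w5.npz')['im']
a=cv2.resize(im[60:210,215:345],None,fx=4,fy=4,interpolation=cv2.INTER_CUBIC)
cv2.imwrite('pics/c5b.png',cv2.cvtColor(a,cv2.COLOR_RGB2BGR)) 
g=cv2.cvtColor(im,cv2.COLOR_RGB2GRAY).astype(int)
for v in (140,160,180,210): print(v,'L',g[v,248:260],'R',g[v,300:316])
for u in (262,280,298): print(u,list(enumerate(g[95:175,u],95))[::1] if u==280 else '')
E
```

```text
140 L [240 242 242 240 238 234 227 222 222 219 217 215] R [190 192 195 215 234 239 240 239 239 241 241 241 241 241 241 241]
160 L [238 236 212 146  80  52  50  50  50  48  49  47] R [ 50  50  52  51  47  54  93 148 182 189 189 189 190 192 200 223]
180 L [238 238 232 184 104  54  48  46  46  47  46  44] R [ 49  47  49  46  43  58 106 163 187 189 188 187 189 206 229 238]
210 L [237 237 237 229 174  93  54  47  45  47  45  46] R [ 46  48  46  44  48  78 132 171 185 184 183 190 208 226 235 237]
262 
280 [(95, np.int64(242)), (96, np.int64(242)), (97, np.int64(241)), (98, np.int64(242)), (99, np.int64(241)), (100, np.int64(242)), (101, np.int64(242)), (102, np.int64(242)), (103, np.int64(242)), (104, np.int64(242)), (105, np.int64(241)), (106, np.int64(242)), (107, np.int64(241)), (108, np.int64(242)), (109, np.int64(242)), (110, np.int64(241)), (111, np.int64(241)), (112, np.int64(241)), (113, np.int64(241)), (114, np.int64(241)), (115, np.int64(241)), (116, np.int64(242)), (117, np.int64(241)), (118, np.int64(242)), (119, np.int64(241)), (120, np.int64(242)), (121, np.int64(241)), (122,
[... 431 characters left out ...]
)), (142, np.int64(61)), (143, np.int64(53)), (144, np.int64(48)), (145, np.int64(50)), (146, np.int64(49)), (147, np.int64(47)), (148, np.int64(47)), (149, np.int64(47)), (150, np.int64(46)), (151, np.int64(46)), (152, np.int64(48)), (153, np.int64(46)), (154, np.int64(47)), (155, np.int64(66)), (156, np.int64(93)), (157, np.int64(93)), (158, np.int64(70)), (159, np.int64(51)), (160, np.int64(48)), (161, np.int64(48)), (162, np.int64(50)), (163, np.int64(52)), (164, np.int64(54)), (165, np.int64(54)), (166, np.int64(51)), (167, np.int64(53)), (168, np.int64(53)), (169, np.int64(53)), (170, np.int64(53)), (171, np.int64(53)), (172, np.int64(53)), (173, np.int64(52)), (174, np.int64(51))]
298
```

View pics/c5b.png

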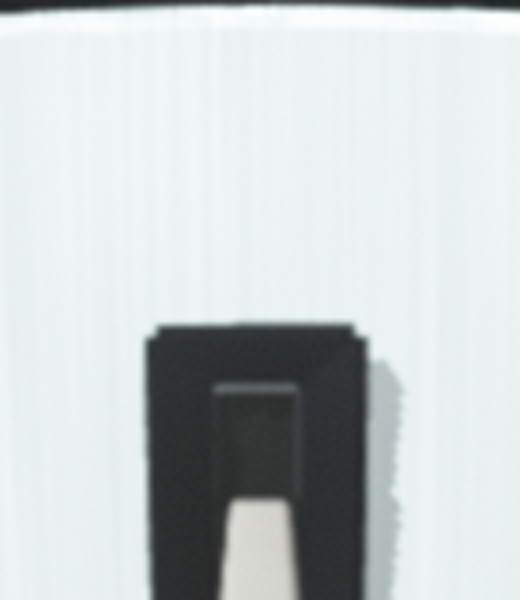

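```bash
python3 - <<'E'
from h import *
d=np.load('pics/w5.npz');P=dict(intrinsics=d['K'],R=d['R'],t=d['t'])
f=lambda u,v,z=.162:onz(P,u,v,z,True)[:2]
a=np.radians(73.05);yv=np.array([np.cos(a),np.sin(a)]);xv=np.array([yv[1],-yv[0]])
for vs in ((160,251.1,306.8),(180,251.7,306.5),(210,252.4,306.0)):
    l=f(vs[1],vs[0]);r=f(vs[2],vs[0]);print('mid x along xv',(l+r)/2@xv,(r-l)@xv, l@xv)
ty=f(280,140.6)@yv; print('y from rim',ty-.051,'y from slot end',f(280,155,.15)@yv-.037,f(280,158.5,.144)@yv-.037)
p=np.array([.5343,-.2065]);print('prev chute',np.array([.5343,-.2029])@xv,np.array([.5343,-.2029])@yv)
R=np.array(P["R"]);print('cam axis',R[2])
# foot
for zf in (.216,.218): 
  F=onz(P,279,184.9,zf,True)[:2];print('foot +y',F@xv,F@yv,'center',F@yv-.03)
E
```

```text
mid x along xv 0.5703509424256061 0.046872346798325165 0.5469147690264435
mid x along xv 0.5703889740810625 0.0467207224560523 0.5470286128530362
mid x along xv 0.5703366663071758 0.04683839189532951 0.5469174703595111
y from rim -0.03725405218365622 y from slot end -0.03687651990275156 -0.04078112421366142
prev chute 0.5702426286534631 -0.038317678248931314
cam axis [-0.08671742 -0.27991163 -0.95610123]
foot +y 0.5704544090838913 -0.012369235530299949 center -0.04236923553029995
foot +y 0.5704607040123706 -0.011934415123845021 center -0.04193441512384502
```

The x alignment is good, with foot and chute within 0.2 mm. In y the foot centre is about 4 mm short, so I'll shift it and lower to just above the rim.

{"fn": "arm_command", "kwargs": {"steps": [0,-0.4,0,0,0,0,1,0,0,1.5,0,0,0,1,0,0,2,0,0,0,1,0,0,1,0,0,0,1,0,0,0,0,0,0,1,0,0,0,0,0,0,1]}}

```text
t: 10.0
position: [0.536, -0.2019, 0.2628]
eef_rot: [0.0, 0.989, -0.15, 0.001]
wrist_force: [-0.5, 0.3, 0.1]
grip_width: 0.0091
```

```bash

python3 - <<'E'
from h import *
st();im,P=snap("wrist","w6.png");im2,P=snap("scene","s6.png")
st()
a=cv2.resize(im[100:250,215:345],None,fx=3.5,fy=3.5,interpolation=cv2.INTER_CUBIC)
b=cv2.resize(im2[120:255,110:220],(340,525),interpolation=cv2.INTER_CUBIC)
cv2.imwrite('pics/c6.png',cv2.cvtColor(np.hstack([a,b]),cv2.COLOR_RGB2BGR)) 
E
```

```text
t 10.0 p [ 0.536  -0.2019  0.2628] xang -17.24 z [ 0.0011 -0.0003] to chute (tool mm) [-1.3  1.5 -0. ] F [-0.5  0.3  0.1] w 0.009081651867004482
t 10.1 p [ 0.5362 -0.2019  0.2631] xang -17.24 z [ 0.0016 -0.0004] to chute (tool mm) [-1.5  1.5 -0. ] F [-0.   0.1 -1. ] w 0.009409720970504023
```

View pics/c6.png

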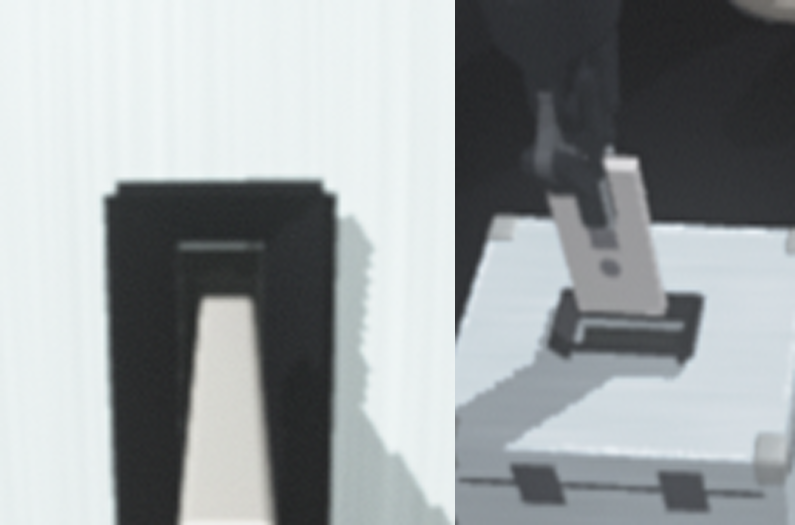

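The foot is over the slot and within about 1 mm of its middle, slightly toward +x (crop 227 vs 222). I'll correct that and push down.

{"fn": "arm_command", "kwargs": {"steps": [-0.08,0,0.5,0,0,0,1,0,0,0.7,0,0,0,1,0,0,0.7,0,0,0,1,0,0,0.7,0,0,0,1,0,0,0.7,0,0,0,1,0,0,0.7,0,0,0,1,0,0,0,0,0,0,1]}}

```text
t: 10.98
position: [0.5353, -0.2017, 0.2218]
eef_rot: [-0.0, 0.989, -0.15, 0.0]
wrist_force: [1.9, 0.8, -0.5]
grip_width: 0.0097
```

```bash

python3 - <<'E'
from h import *
st();im,P=snap("wrist","w7.png");im2,P=snap("scene","s7.png")
st()
a=cv2.resize(im[120:330,190:370],None,fx=2.5,fy=2.5,interpolation=cv2.INTER_CUBIC)
b=cv2.resize(im2[120:255,110:220],(340,525),interpolation=cv2.INTER_CUBIC)
cv2.imwrite('pics/c7.png',cv2.cvtColor(np.hstack([a,b]),cv2.COLOR_RGB2BGR)) 
E
```

```text
t 10.975 p [ 0.5353 -0.2017  0.2218] xang -17.24 z [0.0009 0.0001] to chute (tool mm) [-0.6  1.5 -0. ] F [ 1.9  0.8 -0.5] w 0.009667176916100754
t 11.075 p [ 0.5352 -0.2017  0.2221] xang -17.24 z [0.0007 0.    ] to chute (tool mm) [-0.5  1.4 -0. ] F [ 2.3 -1.  -0.2] w 0.009320450373792224
```

View pics/c7.png

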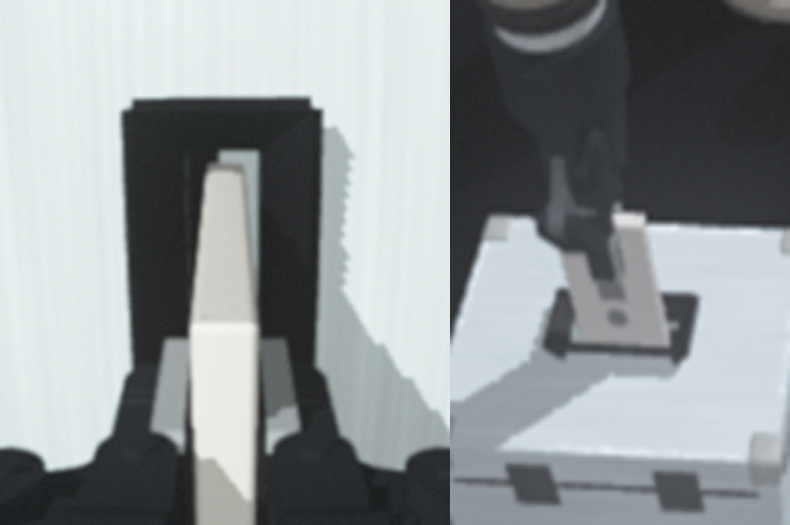

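The foot is through the slot and the flap is swinging open, with lit interior visible at crop (240,160). Forces are low. I'll go on down.

{"fn": "arm_command", "kwargs": {"steps": [0,0,0.6,0,0,0,1,0,0,0.6,0,0,0,1,0,0,0.6,0,0,0,1,0,0,0.6,0,0,0,1,0,0,0.6,0,0,0,1,0,0,0.2,0,0,0,1,0,0,0,0,0,0,1]}}

```text
t: 11.95
position: [0.5344, -0.2015, 0.1899]
eef_rot: [-0.0, 0.989, -0.15, -0.001]
wrist_force: [0.5, 0.3, -0.7]
grip_width: 0.0093
```

```bash

python3 - <<'E'
from h import *
st();im,P=snap("wrist","w8.png");im2,P=snap("scene","s8.png")
st()
a=cv2.resize(im[120:330,190:370],None,fx=2.5,fy=2.5,interpolation=cv2.INTER_CUBIC)
b=cv2.resize(im2[120:255,110:220],(340,525),interpolation=cv2.INTER_CUBIC)
cv2.imwrite('pics/c8.png',cv2.cvtColor(np.hstack([a,b]),cv2.COLOR_RGB2BGR)) 
E
```

```text
t 11.95 p [ 0.5344 -0.2015  0.1899] xang -17.24 z [-0.0013  0.0004] to chute (tool mm) [ 0.3  1.3 -0. ] F [ 0.5  0.3 -0.7] w 0.009280917417566684
t 12.05 p [ 0.5345 -0.2015  0.1902] xang -17.24 z [-0.001   0.0002] to chute (tool mm) [ 0.2  1.4 -0. ] F [ 0.4 -0.8 -1.8] w 0.009551876754117434
```

View pics/c8.png

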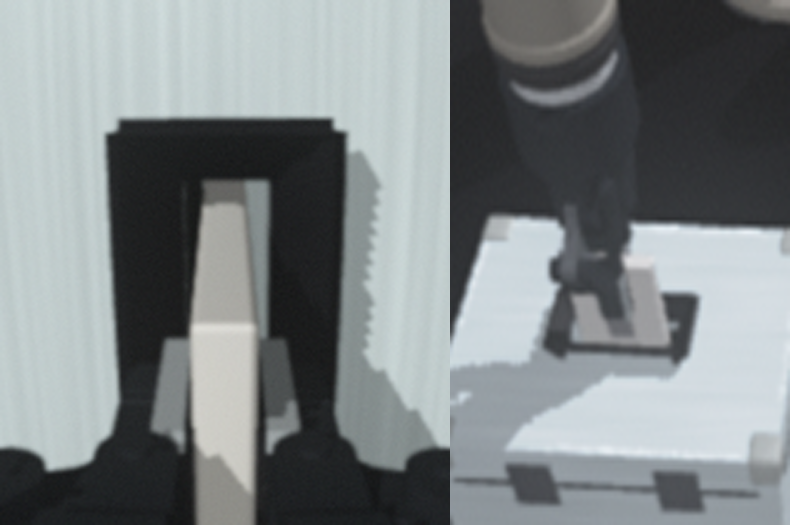

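The cassette has not slipped, since its top edge is still at crop row 325. The foot is about 50 mm below the lid top, so I'll release.

{"fn": "arm_command", "kwargs": {"steps": [0,0,0,0,0,0,-0.3,0,0,0,0,0,0,-0.3,0,0,0,0,0,0,-0.3,0,0,0,0,0,0,-0.3,0,0,0,0,0,0,-0.3,0,0,0,0,0,0,-0.3]}}

```text
t: 12.8
position: [0.5349, -0.2016, 0.1903]
eef_rot: [0.0, 0.989, -0.15, -0.0]
wrist_force: [0.4, 0.2, 0.6]
grip_width: 0.0556
```

{"fn": "arm_command", "kwargs": {"steps": [0,0,-1,0,0,0,-0.3,0,0,-3,0,0,0,-0.3,0,0,-4,0,0,0,-0.3,0,0,-4,0,0,0,-0.3,0,3,-2,0,0,0,-0.3,0,4,0,0,0,0,-0.3,0,4,0,0,0,0,-0.3,0,2,0,0,0,0,-0.3,0,0,0,0,0,0,-0.3]}}

```text
t: 13.92
position: [0.4959, -0.3269, 0.3302]
eef_rot: [-0.0, 0.988, -0.151, -0.0]
wrist_force: [-0.3, 0.1, 0.5]
grip_width: 0.0553
```

```bash

python3 - <<'E'
from h import *
im,P=snap("wrist","w9.png");im2,P=snap("scene","s9.png")
st()
a=cv2.resize(im[0:210,190:370],None,fx=2.5,fy=2.5,interpolation=cv2.INTER_CUBIC)
b=cv2.resize(im2[120:255,110:220],(340,525),interpolation=cv2.INTER_CUBIC)
cv2.imwrite('pics/c9.png',cv2.cvtColor(np.hstack([a,b]),cv2.COLOR_RGB2BGR)) 
E
```

```text
t 14.025 p [ 0.4973 -0.3235  0.3305] xang -17.08 z [0.0009 0.0019] to chute (tool mm) [  -0.  -126.2    0.3] F [ 0.4  1.1 -0.2] w 0.05539304513595989
```

View pics/c9.png

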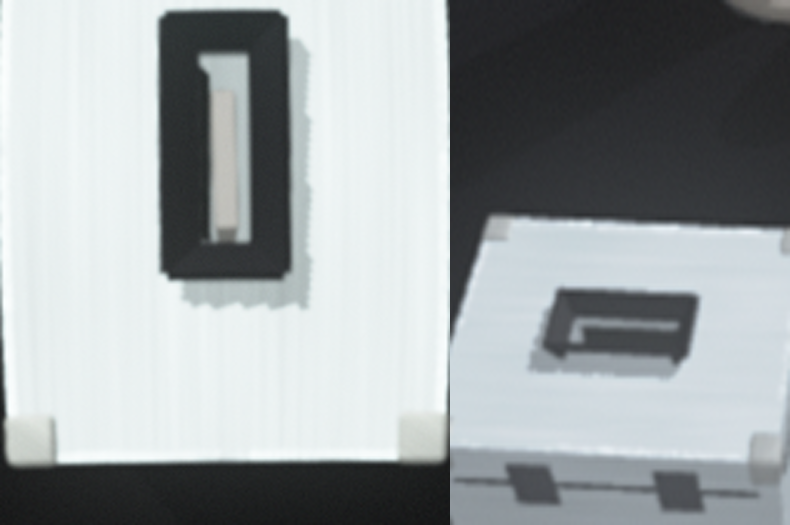

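View pics/s9.png

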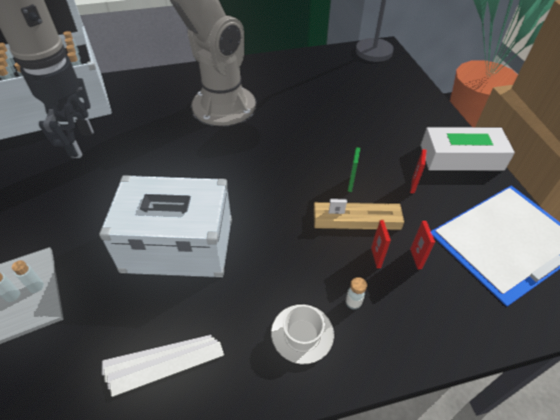

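```bash
python3 -c "
from h import *
print(bot.close_job())"
```

```text
the job is handed in; nothing more can be done
None
```

The larger white cassette is inside the sample case, and I have handed the job in. The arm was clear of everything at about t = 14 s, against the 37 s limit.

I gripped it near the top, lifted it straight out of the rack and lined it up over the chute with the wrist camera. I then pushed it down past the flap until its foot was about 50 mm below the lid's top face, let go and moved the arm away.

**Last checks:**
- **Cassette:** the wrist picture shows the flap open and the cassette upright in the case. Its apparent size puts its top edge at about 0.12 m, well below the lid's 0.15 m top face and where it should be if it is standing on the case floor.
- **Rest of the scene:** in the last scene picture the small cassette still stands in the rack, and nothing else appears moved or fallen.
- **Forces:** the wrist force readings I saw stayed under 5 N throughout.

**Disagreements:** the different camera views of the same points differed by 2–4 mm. Just before lowering, the foot was about 4 mm off along the slot and then about 1 mm off across it, and I corrected both. No check failed.

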